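Dock the cap rack and press its cap strips down

TASK

Slide the storage rack along the desk, without lifting it, into the docking frame until it is fully home against the stop. Then take the sprung hand press and sweep its foot along the cap strips in one unbroken stroke from the tab end to the far end, keeping the spring steadily part-compressed all the way (never slack in mid-stroke, never bottomed), so that all seven strips are fully down. Finally stand the press upright back on the rubber mat and leave the cup and jar at the back alone.

Things in the scene. Friction and masses are not known exactly. Their poses are not given: they have to be found in the camera images.
- dock: fixed U-shaped aluminium docking frame on the desk, rails 14 mm high and 70 mm apart inside, open at its -x end, where they flare to about 98 mm (from x = -33 to -61 mm); at +x a cross-bar stop, inner face at x = 62.5 mm. The rack goes in along +x (roughly to the robot's right). Origin: on the desk, where the rack's origin comes when it is fully home; z up
- rack: loose grey storage rack, 0.45 kg: body 124 (x) by 64 mm (y), deck 26 mm high, with a grip tab 12 mm thick (y), 24 mm high, sticking out 34 mm from its -x end. Seven white cap strips lie across the deck (along y), 1 next to the tab, 7 at the far end. Origin: centre of the underside of the 124 x 64 body; +x points away from the tab
- rack_tab (a point): the point to grip on the rack's tab, 81 mm on the -x side of the rack's origin and 14 mm above its underside; grip from above across the tab's 12 mm (rack y)
- press: loose black-handled hand press, 0.32 kg, standing on the rubber mat. White sprung foot, 48 (x) by 54 mm (y), 16 mm high, flat for the middle 24 mm of x, bevelled up 23 degrees at both x ends; aluminium plate above; handle 24 mm thick (x), 40 wide (y), from 40 to 102 mm above the origin. Origin: centre of the foot's underside when the spring is unloaded (fixed to the handle); z up
- press_grip (a point): the point to grip on the press handle, 76 mm above the press origin; grip from above across the 24 mm (press x)
- press_foot (a joint): compression of the press's spring, m: 0 unloaded, 0.014 bottomed solid. The foot moves up into the press by this much. Spring: about 4 N at first, plus 0.8 N per mm; 5 to 9 mm is a good working compression
- mat: fixed square dark rubber mat, 120 x 120 x 4 mm, lying on the desk; the press stands on it at the start. Origin: centre of its underside
- specimen_cup: bystander: specimen cup with a red lid, 66 mm across, 77 mm high, at the back of the desk; origin at the centre of its underside
- capillary_jar: bystander: slim upright jar with a red cap, 26 mm across, 97 mm high, at the back of the desk; origin at the centre of its underside
- cap_1 (a joint): how far cap strip 1 is pressed in, m: 0 standing proud, 0.004 fully down; stays where it is left, takes about 2 N to move. The strip is 11 mm (rack x) by 52 mm (rack y), centred at rack x = -45 mm, y = 0; its top is 36 mm above the rack's underside when proud, 32 mm when down
- cap_2 (a joint): how far cap strip 2 is pressed in, m: 0 standing proud, 0.004 fully down; stays where it is left, takes about 2 N to move. The strip is 11 mm (rack x) by 52 mm (rack y), centred at rack x = -30 mm, y = 0; its top is 36 mm above the rack's underside when proud, 32 mm when down
- cap_3 (a joint): how far cap strip 3 is pressed in, m: 0 standing proud, 0.004 fully down; stays where it is left, takes about 2 N to move. The strip is 11 mm (rack x) by 52 mm (rack y), centred at rack x = -15 mm, y = 0; its top is 36 mm above the rack's underside when proud, 32 mm when down
- cap_4 (a joint): how far cap strip 4 is pressed in, m: 0 standing proud, 0.004 fully down; stays where it is left, takes about 2 N to move. The strip is 11 mm (rack x) by 52 mm (rack y), centred at rack x = 0 mm, y = 0; its top is 36 mm above the rack's underside when proud, 32 mm when down
- cap_5 (a joint): how far cap strip 5 is pressed in, m: 0 standing proud, 0.004 fully down; stays where it is left, takes about 2 N to move. The strip is 11 mm (rack x) by 52 mm (rack y), centred at rack x = 15 mm, y = 0; its top is 36 mm above the rack's underside when proud, 32 mm when down
- cap_6 (a joint): how far cap strip 6 is pressed in, m: 0 standing proud, 0.004 fully down; stays where it is left, takes about 2 N to move. The strip is 11 mm (rack x) by 52 mm (rack y), centred at rack x = 30 mm, y = 0; its top is 36 mm above the rack's underside when proud, 32 mm when down
- cap_7 (a joint): how far cap strip 7 is pressed in, m: 0 standing proud, 0.004 fully down; stays where it is left, takes about 2 N to move. The strip is 11 mm (rack x) by 52 mm (rack y), centred at rack x = 45 mm, y = 0; its top is 36 mm above the rack's underside when proud, 32 mm when down
Mind the look-alikes: they are no part of the job. What is shaped like the press but blue is not meant.

How it is judged:
By the outcome, as a careful person would: the job done as asked, in the order asked, and still so for the second after the job is handed in, with the robot touching nothing.
It also fails if it takes over 59 s, if anything falls off the work surface, if the arm or the gripper's body presses on something with over 40 N, if the wrist force passes 120 N, or if a joint passes its speed limit or range.

ROBOT

A 6-joint arm with a two-finger parallel gripper is mounted at the origin on a cart in front of the work surface, level with it; the furniture and walls round the work are solid. World frame = base frame: x ahead of the robot, y to its left, z up, the work surface at z = 0. Lengths are in m, angles in rad, forces in N, time in s.
With the tool pointing down it reaches from about 0.25 to 0.725 m from the base axis. Payload 4 kg.
Tool frame: the origin (TCP) lies midway between the tips of the shut fingers; the grasp point (between the pads) lies grip_point_offset behind it (grip_point_offset is the distance from the TCP to the grasp point, in m); z points along the fingers, y is the line along which they close (so a half turn about z gives the same grasp; the last joint's range is limited). The gripper opens to 85 mm and grips with 20 to 120 N. Pads are 22 mm wide; open, the fingers measure 114 mm over their backs; the gripper's body (76 mm by 85 mm) begins 54 mm behind the grasp point. The pads swing forward as they close: fully open they stand 13 mm farther back than shut.
Start: joints at [-1.219, 0.241, 0.005, 1.335, 0, 1.571], TCP at [0.172, -0.469, 0.231] pointing down, gripper open.
Joint ranges: [-2.72, 2.72], [-1.05, 1.87], [-1.09, 1.28], [-1.99, 2.15], [-1.42, 1.44], [-3.14, 3.14]. Speed limits (rad/s): [2.79, 2.79, 3.14, 3.14, 3.14, 3.14].

INTERFACE

Orientations are given as a unit quaternion [x, y, z, w].
In Python, from workcell import * gives the robot as it stands. The module is installed in compiled form; this text tells all that it offers.
- The arm moves only by the tool arm_command, never from a script. Its arguments are lists of equal length, an entry for each row: "slide": the shift along the tool's x, y, z in cm, a list of three; "spin": the turn about the tool's z in degrees. A call has exactly 5 rows; each row is the pose to reach, as a shift and turn from the pose commanded when the call began, along the tool's axes at that moment; what a row does not reach only later rows make up. A row lasts 1/8 s, in which the tool goes at most 62.5 mm and 10.7 degrees, less where a joint would pass 70% of its speed; a pose out of reach is approached as far as the arm can. A call with a gripper value outside its range is refused whole. "jaw" is the finger opening in cm, from 0 to 8.54, set as the call begins (left out, the last holds). The fingers move at their own pace and stop on an object; the grip force is fixed at half the most. Time passes only in rows, so rows that repeat a pose let the fingers close, or fill a call up. It gives the time, the measured TCP pose, the force, the opening and the grip force at its end, in the units of the state.
- get_obs(): the state, without advancing time (a new reading comes with each control period).
- camera(name): name is "side" or "top"; returns a dict with "pixels" (480x640x3 uint8, red, green, blue), "range_z" (480x640 float32, m along the optical axis (not along the pixel's ray), 0 where there is no reading), "intrinsics" (3x3 intrinsics, pixels), "rvec" (rotation vector, rad) and "tvec" (3), from world to camera coordinates, as OpenCV has them. Camera axes: x right, y down, z forward; pixel columns grow to the right and rows downward; lengths in m; the calibration is good to about 2 mm. A picture is of the moment at which its call begins.
- job_done(): hands the job in; it is judged then, once.
Trained networks look in a picture, given as the dict that the camera call returned (one of the last four; its "shot" number tells which), for a name from the list of things; names that differ only in an ending like _2 or _b are one class to them, and where a whole thing is asked for, a point or a joint stands for the part that bears it (a point fixed in the world has none). Each returns a list of dicts, best first, with "confidence" (0 to 1); they miss things now and then, are a little off and sometimes report something else, mostly with a low value. They report only what shows in the picture. A call takes as long as a camera call. They do not tell look-alikes from the thing itself.
- recognise(picture, thing): "centre" ([column, row] in pixels, amid what is visible of it).
- landmark_of(picture, thing): "centre" ([column, row] in pixels: a listed point, or the origin of a listed thing).
The state is a dict: "clock": time; "joint_pos": joint angles; "joint_vel": joint speeds; "tau": joint torques, N m; "eef_pos": TCP position; "tool_rot": TCP orientation; "ft_force": force on the tool from outside, world axes, zero at the start; "ft_torque": the same for the moment, N m; "grip_width": finger opening in m; "grasp_force": force on a finger pad.
Only numpy, scipy, OpenCV 4.12 (cv2) and the standard library are available. Lean on these libraries where they do the work, as an engineer would, in place of code of your own. Each camera call takes 0.05 s, during which the arm holds its last target. There are 200 camera calls.

## Working session

There is one attempt and no reset: what is moved stays moved. The work goes in short steps, Python scripts to look and compute and a tool call to move; the robot and the scene stay as the last step left them, time stands still between calls to the robot, and variables do not carry over. Pictures are saved under pics/ and viewed, at most 10 in all, crops included, and the job is handed in when it is done.

Besides the shell and the picture viewer there is one more tool, called after "Request:" by a JSON object that holds its "name" and its "arguments". arm_command: Moves the arm, as the interface text tells. Its arguments: {"type":"object","properties":{"slide":{"type":"array","items":{"type":"array","items":{"type":"number"}}},"spin":{"type":"array","items":{"type":"number"}},"jaw":{"type":"number"}},"required":["slide","spin"]}

```bash
mkdir -p pics
cat > h.py <<'E'
from workcell import *
import numpy as np, cv2
np.set_printoptions(precision=4,suppress=True)
def cam(n,save=None):
    p=camera(n)
    if save: cv2.imwrite('pics/'+save,p['pixels'][:,:,::-1])
    return p
def RT(p): return cv2.Rodrigues(np.array(p['rvec'],float))[0],np.array(p['tvec'],float).ravel()
def ray(p,uv):
    R,t=RT(p);d=R.T@np.linalg.inv(np.array(p['intrinsics']))@np.array([uv[0],uv[1],1.]);return -R.T@t,d
def atz(p,uv,z):
    c,d=ray(p,uv);return c+d*(z-c[2])/d[2]
def cloud(p):
    K=np.array(p['intrinsics']);R,t=RT(p);z=p['range_z'];v,u=np.mgrid[:480,:640]
    c=np.stack([(u-K[0,2])/K[0,0]*z,(v-K[1,2])/K[1,1]*z,z],-1);w=(c-t)@R;w[z==0]=np.nan;return w
def proj(p,X):
    return cv2.projectPoints(np.array(X,float).reshape(-1,1,3),np.array(p['rvec'],float),np.array(p['tvec'],float),np.array(p['intrinsics'],float),None)[0].reshape(-1,2)
E
python3 - <<'E'
from h import *
o=get_obs();print(o['clock'],o['eef_pos'],o['tool_rot'],o['grip_width'],[k for k in o])
for n in('top','side'):
    p=cam(n,n+'0.png');print(n,ray(p,(320,240)))
    W=cloud(p)
    for t in('dock','rack','rack_tab','press','press_grip','mat','specimen_cup','capillary_jar'):
        for f in(recognise,landmark_of):
            for r in f(p,t)[:3]:
                u=np.round(r['centre']).astype(int);x=W[u[1],u[0]] if 0<=u[0]<640 and 0<=u[1]<480 else None
                print(t,f.__name__[:4],np.array(r['centre']),round(r['confidence'],2),x,atz(p,r['centre'],0))
E
```

```text
0.0 [ 0.1721 -0.4688  0.2304] [ 0.9846  0.175  -0.0002 -0.001 ] 0.0857831374539285 ['clock', 'joint_pos', 'joint_vel', 'tau', 'eef_pos', 'tool_rot', 'ft_force', 'ft_torque', 'grasp_force', 'grip_width']
top (array([0.447 , 0.2072, 0.9409]), array([ 0.139 ,  0.0024, -0.9904]))
dock call [335.8 177.9] 0.72 [0.6873 0.1796 0.0824] [0.7106 0.1774 0.    ]
rack call [366.4 300.8] 0.88 [0.4549 0.1178 0.0245] [0.4555 0.1146 0.    ]
rack call [368.2 298.7] 0.82 [0.4586 0.1152 0.0382] [0.4597 0.1109 0.    ]
rack_tab call [371.5 301.2] 0.96 [0.4549 0.107  0.0336] [0.4548 0.1043 0.    ]
rack_tab call [386.6 292.1] 0.17 [0.4728 0.0763 0.0252] [0.4733 0.0735 0.    ]
rack_tab call [332.3 310.3] 0.93 [0.4368 0.1847 0.0238] [0.436  0.1835 0.    ]
press call [197.8 194.4] 0.92 [0.6538 0.4416 0.0826] [0.6728 0.4645 0.    ]
press call [226.1 264. ] 0.71 [0.5223 0.3872 0.0667] [0.528  0.4007 0.    ]
press call [201.2 199.4] 0.89 [0.6498 0.442  0.058 ] [0.6623 0.457  0.    ]
press call [229.7 265. ] 0.8 [0.5225 0.3843 0.0425] [0.5261 0.3933 0.    ]
press_grip call [224.6 264. ] 0.75 [0.5218 0.388  0.0721] 
[... 1941 characters left out ...]
64.4 287.5] 0.64 [0.4541 0.1254 0.0358] [0.4623 0.1787 0.    ]
press_grip call [275.  194.7] 0.71 [0.5227 0.3914 0.092 ] [0.5612 0.6112 0.    ]
press_grip call [328.4 185.5] 0.55 [0.6589 0.4437 0.0822] [0.7231 0.6479 0.    ]
mat call [263.5 235.7] 0.58 [0.4924 0.3694 0.0056] [0.4931 0.3817 0.    ]
mat call [267.  232.4] 0.88 [0.5023 0.3884 0.005 ] [0.5034 0.3959 0.    ]
specimen_cup call [407.6 279. ] 0.79 [0.6804 0.0484 0.0704] [ 0.7348  0.1459 -0.    ]
specimen_cup call [406.  299.6] 0.78 [0.6855 0.054  0.0235] [0.7028 0.0844 0.    ]
capillary_jar call [279.9 304.8] 0.25 [0.471  0.0698 0.0375] [0.4801 0.1202 0.    ]
capillary_jar call [384.9 268.5] 0.78 [nan nan nan] [0.7068 0.1913 0.    ]
```

View pics/top0.png

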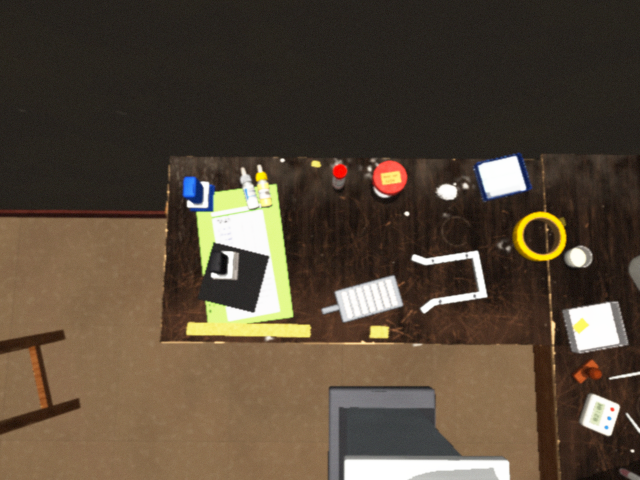

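View pics/side0.png

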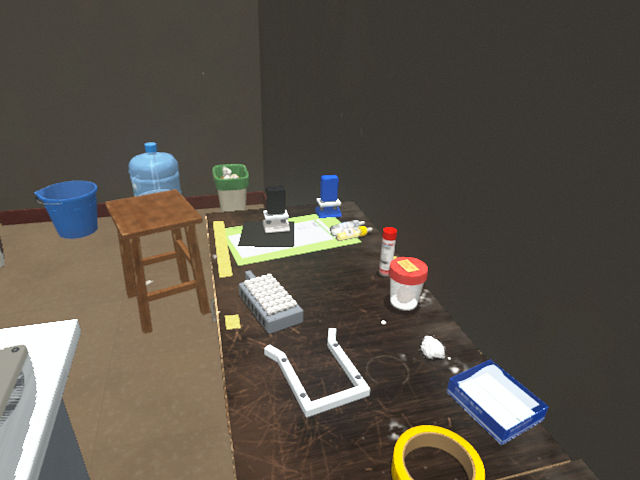

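Top view: the rack is at (370,298) with its tab at (330,310), and the dock is at (455,278), opening to the left. Two things are press-shaped: the black-handled one on the mat at (223,264) and a blue one at (197,194). The black one on the mat fits the description. Next I'll measure the poses and make a confirming crop.

Run:
```python
from h import *
from scipy.optimize import minimize
p=cam('top');q=cam('side')
a=cv2.resize(p['pixels'][165:325,160:320],(400,400),interpolation=2);b=cv2.resize(q['pixels'][165:265,220:360],(400,286),interpolation=2)
im=np.zeros((400,800,3),np.uint8);im[:,:400]=a;im[:286,400:]=b
cv2.imwrite('pics/crop1.png',im[:,:,::-1])
np.savez('shots.npz',tc=cloud(p),sc=cloud(q),tp=p['pixels'],sp=q['pixels'])
# silhouette distance-model fit: render convex polyhedra/boxes in both views, compare with masks
def box(x0,x1,y0,y1,z0,z1):return np.array([[x,y,z] for x in(x0,x1) for y in(y0,y1) for z in(z0,z1)])
def xf(P,s):
    c,n=np.cos(s[2]),np.sin(s[2]);return P@np.array([[c,-n,0],[n,c,0],[0,0,1]]).T+[s[0],s[1],0]
S=4
def render(pic,parts,s):
    m=np.zeros((480,640),np.float32);big=np.zeros((480*S,640*S),np.uint8)
    for P in parts:
        h=cv2.convexHull(((proj(pic,xf(P,s))+.5)*S*16).astype(np.int32));cv2.fillConvexPoly(big,h,255,shift=4)
    return cv2.resize(big,(640,480),interpolation=cv2.INTER_AREA)/255.
def mask(pic,s0,r,cond):
    W=cloud(pic);I=pic['pixels'].astype(int);d=np.hypot(W[...,0]-s0[0],W[...,1]-s0[1])<r
    return (d&cond(I,W)).astype(float)
def fit(name,parts,s0,masks):
    f=lambda s:sum(np.abs(render(pc,parts,s)-m).sum()/m.sum() for pc,m in masks)
    best=min((minimize(f,np.array(s0)+[0,0,d],method='Nelder-Mead',options=dict(initial_simplex=np.array(s0)+[0,0,d]+np.array([[0,0,0],[.01,0,0],[0,.01,0],[0,0,.08]]),xatol=1e-5,fatol=1e-5)) for d in(-.06,.06)),key=lambda r:r.fun)
    s=best.x;print(name,s[:2],np.degrees(s[2]),best.fun);return s
bright=lambda I,W:I.min(-1)>95
w=.010
from itertools import product
seg=lambda A,B:np.vstack([np.c_[np.array([A,B,B,A]),np.full(4,z)] for z in(0,.014)])
# dock line extraction printed from depth: extents of bright points
for nm,pc in(('top',p),('side',q)):
    m=mask(pc,(.51,-.07),.14,bright);print(nm,'dock px',m.sum())
def dockparts(w):
    P=[box(.0625,.0625+w,-.035-w,.035+w,0,.014)]
    for sg in(1,-1):
        P.append(box(-.033,.0625,min(sg*.035,sg*(.035+w)),max(sg*.035,sg*(.035+w)),0,.014))
        q4=[[-.033,sg*.035],[-.033,sg*(.035+w)],[-.061,sg*(.049+w)],[-.061,sg*.049]]
        P.append(np.array([[x,y,z] for x,y in q4 for z in(0,.014)]))
    return P
for w in(.008,.010,.012):
    mk=[(pc,mask(pc,(.5,-.07),.13,bright)) for pc in(p,q)]
    d=fit(f'dock both w{w}',dockparts(w),(.505,-.07,-1.45),mk)
fit('dock top',dockparts(.010),d,mk[:1]);fit('dock side',dockparts(.010),d,mk[1:])
rk=[box(-.062,.062,-.032,.032,0,.026),box(-.096,-.062,-.006,.006,.002,.026),box(-.0505,.0505,-.026,.026,.026,.036)]
grey=lambda I,W:(W[...,2]>.004)|(I.min(-1)>70)&(I.max(-1)-I.min(-1)<60)
mk=[(pc,mask(pc,(.457,.115),.115,grey)) for pc in(p,q)]
for m in mk:print(m[1].sum())
s=fit('rack both',rk,(.457,.115,-1.27),mk);fit('rack top',rk,s,mk[:1]);fit('rack side',rk,s,mk[1:])
mt=[box(-.06,.06,-.06,.06,0,.004)]
dark=lambda I,W:(I.max(-1)<70)|(W[...,2]>.01)
```

```text
top dock px 1527.0
side dock px 3229.0
dock both w0.008 [ 0.5013 -0.0451] -80.5243504734972 0.750255634422491
dock both w0.01 [ 0.5012 -0.0442] -80.77726615588557 0.5806129685141639
dock both w0.012 [ 0.5011 -0.0438] -80.79737930801487 0.4622141157066892
dock top [ 0.5011 -0.046 ] -80.55537290098106 0.2804406568281023
dock side [ 0.5012 -0.0428] -80.93999983787103 0.24856419140614747
2347.0
2619.0
rack both [0.4609 0.1137] -74.1296540821115 0.18540925930886268
rack top [0.4606 0.113 ] -74.51278659962554 0.06804514733034245
rack side [0.4612 0.1173] -74.42873736128124 0.0870112076904072
```

View pics/crop1.png

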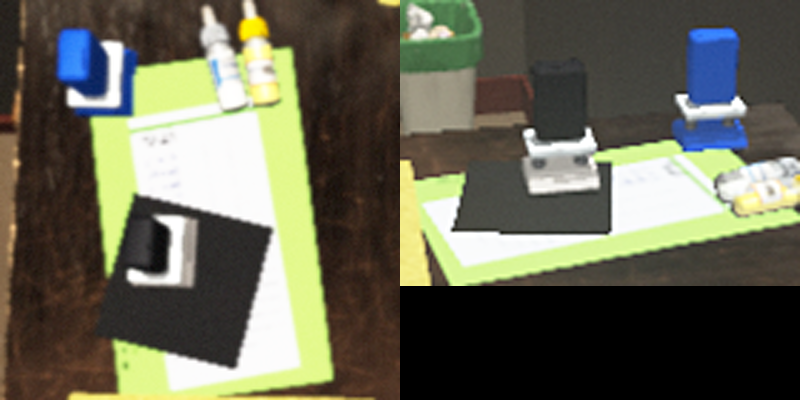

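The crop confirms it: the black-handled press standing on the mat (left, top-image pixel (223,264)) is the one meant. The blue one stands off the mat, so I'll leave it. Next I'll measure the press and mat and work out the first move.

Run:
```python
from h import *
import workcell
print({k:getattr(workcell,k) for k in dir(workcell) if not k.startswith('_') and isinstance(getattr(workcell,k),(int,float,str,list,tuple,dict))})
from scipy.optimize import minimize
p=cam('top');q=cam('side')
def pts(pic,c,r,zlo,zhi,cond=None):
    W=cloud(pic);m=(np.hypot(W[...,0]-c[0],W[...,1]-c[1])<r)&(W[...,2]>zlo)&(W[...,2]<zhi)
    if cond is not None:m&=cond(pic['pixels'].astype(int))
    return W[m]
for n,pc in(('top',p),('side',q)):
    for lo,hi in((.098,.118),(.05,.098),(.024,.045),(.008,.024)):
        P=pts(pc,(.523,.39),.06,lo,hi)
        if len(P)>4:
            r=cv2.minAreaRect(P[:,:2].astype(np.float32)*1000);print(n,lo,len(P),np.array(r[0]),np.array(r[1]),r[2],'z',np.median(P[:,2]))
    P=pts(pc,(.505,.38),.1,-.01,.012,lambda I:(I.max(-1)<70))
    r=cv2.minAreaRect(P[:,:2].astype(np.float32)*1000);print(n,'mat',len(P),np.array(r[0]),np.array(r[1]),r[2])
R=cv2.Rodrigues
from scipy.spatial.transform import Rotation as Ro
o=get_obs();print(Ro.from_quat(o['tool_rot']).as_matrix(),o['joint_pos'],o['ft_force'])
```

```text
{'grip_point_offset': 0.0187}
top 0.098 283 [523.7319 399.471 ] [38.8084 24.6452] 1.2631958723068237 z 0.10512275848361737
top 0.05 123 [519.5208 390.5407] [15.1055 41.5449] 63.59461975097656 z 0.07668726600893999
top 0.024 174 [524.1801 398.6004] [38.9354 52.2819] 87.36555480957031 z 0.042936123829233626
top 0.008 160 [504.6988 381.2355] [68.0981 83.1483] 58.86728286743164 z 0.015975696759181215
top mat 2861 [499.0613 405.0883] [152.6149 130.5287] 76.75020599365234
side 0.098 134 [523.8097 398.0022] [40.3721 24.569 ] 0.11012794822454453 z 0.10566499130444476
side 0.05 378 [522.1136 392.3828] [16.4842 40.4972] 77.36931610107422 z 0.07466962729365098
side 0.024 95 [521.6591 391.6313] [31.018  53.8101] 79.43514251708984 z 0.04106934762483883
side 0.008 274 [516.8553 399.1748] [46.0066 74.659 ] 88.3527603149414 z 0.01966179757728636
side mat 137 [500.5617 381.0137] [116.625  117.3649] 77.62222290039062
[[ 0.9388  0.3446  0.    ]
 [ 0.3446 -0.9388  0.    ]
 [ 0.     -0.     -1.    ]] [-1.219   0.2406  0.005   1.3352  0.      1.5708] [ 0.0841 -0.2978 -0.5116]
```

```bash
cat >> h.py <<'E'
from scipy.spatial.transform import Rotation as Ro
def plan(*targets):
    """targets: (x,y,z TCP, world angle of tool y in deg or None); prints slide(cm), spin(deg)"""
    o=get_obs();M=Ro.from_quat(o['tool_rot']).as_matrix();a=np.degrees(np.arctan2(M[1,1],M[0,1]))
    print('t',o['clock'],'tcp',np.array(o['eef_pos']),'ang',round(a,2),'F',np.array(o['ft_force']),'w',o['grip_width'],'gf',o['grasp_force'],'tilt',M[:2,2],'j',np.array(o['joint_pos']))
    for t in targets:
        s=-((t[3]-a+180)%360-180) if t[3] is not None else 0
        print('  ->',t,'slide',100*(M.T@(np.array(t[:3])-o['eef_pos'])),'spin',round(s,2))
E
python3 - <<'E'
from h import *
plan((.439,.192,.10,15.6))
E
```

```text
t 1.9 tcp [ 0.1723 -0.4694  0.2313] ang -69.84 F [ 0.0841 -0.2978 -0.5116] w 0.08540511537247263 gf 0.0 tilt [0. 0.] j [-1.219   0.2406  0.005   1.3352  0.      1.5708]
  -> (0.439, 0.192, 0.1, 15.6) slide [ 47.8271 -52.8959  13.131 ] spin -85.44
```

Request:
{"name": "arm_command", "arguments": {"slide": [[3.7,-4.1,0],[7.4,-8.2,0],[11.1,-12.3,0],[14.8,-16.4,0],[18.5,-20.5,0]], "spin": [-8,-16,-24,-32,-40], "jaw": 4.5}}

```text
clock: 2.52
eef_pos: [0.2758, -0.2117, 0.2315]
tool_rot: [0.864, 0.503, 0.0, 0.001]
ft_force: [1.9, -0.1, 1.5]
grip_width: 0.0449
grasp_force: 0.0
```

Run:
```python
from h import *
plan((.439,.192,.10,15.6))
```

```text
t 2.525 tcp [ 0.2758 -0.2117  0.2315] ang -29.63 F [ 1.8776 -0.1131  1.4815] w 0.044942343950130685 gf 0.0 tilt [ 0.0011 -0.0005] j [-0.655  -0.0654 -0.3349  1.3001  0.0002  1.4329]
  -> (0.439, 0.192, 0.1, 15.6) slide [43.1623 -5.7839 13.1511] spin -45.23
```

Request:
{"name": "arm_command", "arguments": {"slide": [[6.1,-0.8,0],[12.2,-1.6,0],[18.3,-2.4,0],[24.4,-3.2,2],[30.5,-4.1,4]], "spin": [-9,-18,-27,-36,-45.2]}}

```text
clock: 3.15
eef_pos: [0.391, 0.07, 0.1929]
tool_rot: [0.604, 0.797, 0.001, 0.001]
ft_force: [1.4, -0.7, -0.3]
grip_width: 0.0451
grasp_force: 0.0
```

Run:
```python
from h import *
plan((.439,.192,.10,15.6))
```

```text
t 3.15 tcp [0.391  0.07   0.1929] ang 15.69 F [ 1.3695 -0.7423 -0.3103] w 0.04506578707351418 gf 0.0 tilt [0.0026 0.0001] j [ 0.1773  0.0584 -0.3151  1.1947 -0.0003  1.4742]
  -> (0.439, 0.192, 0.1, 15.6) slide [10.4548  7.9025  9.3017] spin 0.09
```

Request:
{"name": "arm_command", "arguments": {"slide": [[4,3,0],[7.5,5.6,3],[10.45,7.9,8],[10.45,7.9,11],[10.45,7.9,11]], "spin": [0,0,0,0,0]}}

```text
clock: 3.78
eef_pos: [0.4361, 0.1889, 0.0803]
tool_rot: [0.606, 0.796, -0.003, -0.002]
ft_force: [-0.6, -0.3, -0.5]
grip_width: 0.0451
grasp_force: 0.0
```

Run:
```python
from h import *
plan((.439,.192,.003,15.6))
p=cam('top','top1.png');q=cam('side')
a=cv2.resize(p['pixels'][230:350,280:440],(533,400),interpolation=2);b=cv2.resize(q['pixels'][220:340,200:307],(267,300),interpolation=2)
im=np.zeros((400,800,3),np.uint8);im[:,:533]=a;im[:300,533:]=b
cv2.imwrite('pics/c2.png',im[:,:,::-1])
```

```text
t 3.775 tcp [0.4361 0.1889 0.0803] ang 15.41 F [-0.6054 -0.317  -0.473 ] w 0.04506260645169331 gf 0.0 tilt [-0.006  -0.0026] j [ 0.4088  0.3226 -0.3049  0.9498 -0.      1.7106]
  -> (0.439, 0.192, 0.003, 15.6) slide [0.2277 0.4094 7.7288] spin -0.19
```

View pics/c2.png

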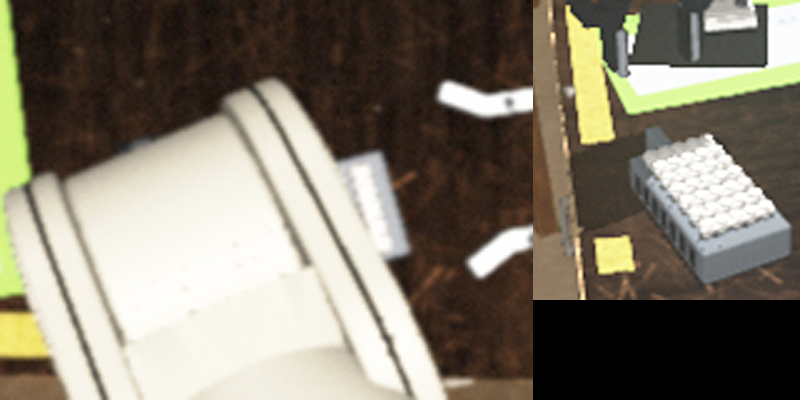

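The arm hides the rack from above. In the side view (right) the two fingertips hang above and behind the tab, one on each side of it.

Run:
```python
from h import *
plan((.439,.192,.003,15.6))
q=cam('side')
for ty,n in ((.0225,'f+'),(-.0225,'f-')):pass
M=Ro.from_quat(get_obs()['tool_rot']).as_matrix();t=np.array(get_obs()['eef_pos'])
W=cloud(q);m=(W[...,2]>.06)&(W[...,2]<.12)&(np.hypot(W[...,0]-t[0],W[...,1]-t[1])<.06)
P=(W[m]-t)@M;print('finger cloud tool y',np.percentile(P[:,1],[1,25,50,75,99]),'z max',np.percentile(P[:,2],[95,99,100]))
W0=np.load('shots.npz')['sc'];c=np.array([.439,.192])
m=(W0[...,2]>.015)&(W0[...,2]<.035)&(np.hypot(W0[...,0]-c[0],W0[...,1]-c[1])<.018);A=W0[m];print('tab pts',len(A),A.mean(0),(A-[.439,.192,0])@M)
```

```text
t 3.875 tcp [0.4388 0.1894 0.0834] ang 15.34 F [ 1.0352 -0.1851  0.1002] w 0.045058261140950455 gf 0.0 tilt [0.0004 0.0001] j [ 0.4076  0.3186 -0.3012  0.9506 -0.      1.7106]
  -> (0.439, 0.192, 0.003, 15.6) slide [0.2415 0.0859 8.0422] spin -0.26
finger cloud tool y [-0.0371 -0.0305  0.0208  0.0229  0.0345] z max [-0.0064 -0.0043 -0.0031]
tab pts 69 [0.4364 0.1911 0.024 ] [[ 0.0141  0.0017 -0.0248]
 [ 0.0136  0.0034 -0.0245]
 [ 0.0106 -0.0056 -0.0268]
 [ 0.0127 -0.0029 -0.0247]
 [ 0.0092 -0.0022 -0.0265]
 [ 0.0086 -0.0005 -0.0263]
 [ 0.0089  0.0015 -0.0255]
 [ 0.0085  0.0033 -0.0253]
 [ 0.0107 -0.0057 -0.0245]
 [ 0.0079 -0.0048 -0.0259]
 [ 0.0089 -0.0025 -0.0246]
 [ 0.006  -0.0016 -0.0259]
 [ 0.0061  0.0003 -0.0253]
 [ 0.0035  0.0013 -0.0264]
 [ 0.0049  0.0038 -0.0249]
 [ 0.0097 -0.0062 -0.0231]
 [ 0.0058 -0.0057 -0.0251]
 [ 0.0038 -0.0045 -0.0259]
 [ 0.0016 -0.0035 -0.0268]
 [ 0.005  -0.0002 -0.0239]
 [ 0.0013  0.0003 -0.0258]
 [ 0.0004  0.0019 -0.0258]
 [ 0.0028  0.0048 -0.0236]
 [ 0.0095 -0.0064 -0.021 ]
 [ 0.005  -0.0061 -0.0235]
 [ 0.0034 -0.0048 -0.024 ]
 [ 0.0031 -0.003  -0.
[... 440 characters left out ...]
-0.0015 -0.0069 -0.0231]
 [-0.0046 -0.0062 -0.0247]
 [-0.0067 -0.005  -0.0255]
 [-0.0076 -0.0035 -0.0256]
 [-0.0077 -0.0016 -0.025 ]
 [-0.0107 -0.0008 -0.0265]
 [-0.0116  0.0008 -0.0265]
 [-0.0102  0.0032 -0.025 ]
 [ 0.0045 -0.0067 -0.0174]
 [-0.0026 -0.0074 -0.0217]
 [-0.0046 -0.0062 -0.0225]
 [-0.0072 -0.0054 -0.0238]
 [-0.0088 -0.004  -0.0242]
 [-0.0118 -0.0033 -0.0258]
 [-0.0119 -0.0014 -0.0252]
 [-0.0124  0.0003 -0.025 ]
 [-0.0156  0.001  -0.0266]
 [-0.0157  0.0028 -0.0261]
 [ 0.0042 -0.0069 -0.0155]
 [-0.002  -0.0073 -0.0192]
 [-0.0036 -0.006  -0.0197]
 [-0.0103 -0.0066 -0.0238]
 [-0.013  -0.0058 -0.0251]
 [-0.0001 -0.0067 -0.0157]
 [-0.0022 -0.0056 -0.0166]
 [-0.0095 -0.0064 -0.0211]]
```

Request:
{"name": "arm_command", "arguments": {"slide": [[0.25,-0.05,3],[0.25,-0.05,6],[0.25,-0.05,7.9],[0.25,-0.05,7.95],[0.25,-0.05,7.95]], "spin": [0,-0.3,-0.3,-0.3,-0.3]}}

```text
clock: 4.55
eef_pos: [0.4388, 0.1921, 0.0049]
tool_rot: [0.604, 0.797, 0.001, 0.001]
ft_force: [0.5, 1.0, 0.1]
grip_width: 0.0451
grasp_force: 0.0
```

Request:
{"name": "arm_command", "arguments": {"slide": [[0,0,0],[0,0,0],[0,0,0],[0,0,0],[0,0,0]], "spin": [0,0,0,0,0], "jaw": 0}}

```text
clock: 5.18
eef_pos: [0.4382, 0.1921, 0.0044]
tool_rot: [0.604, 0.797, 0.001, 0.001]
ft_force: [-0.3, -1.4, 5.6]
grip_width: 0.0106
grasp_force: 60.8
```

Run:
```python
from h import *
# dock frame
D=np.array([.5012,-.0443]);a=np.radians(-80.7);ex=np.array([np.cos(a),np.sin(a)]);ey=np.array([-ex[1],ex[0]])
o=get_obs();t=np.array(o['eef_pos']);print('tcp in dock frame',(t[:2]-D)@ex,(t[:2]-D)@ey)
f=lambda x,y=0:(*(D+x*ex+y*ey),t[2],9.3)
plan((*(t[:2]),t[2],15.6),f(-.2),f(-.165),f(-.079))
```

```text
tcp in dock frame -0.24346395042720292 -0.023926614894530768
t 5.175 tcp [0.4382 0.1921 0.0044] ang 15.66 F [-0.32   -1.3849  5.6263] w 0.010642424525959662 gf 60.780394077301025 tilt [0.0021 0.0007] j [ 0.4132  0.4271 -0.3916  0.7498 -0.0002  1.7107]
  -> (np.float64(0.43824317862711276), np.float64(0.192097158825044), np.float64(0.0044143067324420825), 15.6) slide [0. 0. 0.] spin 0.06
  -> (np.float64(0.4688792357793278), np.float64(0.15307114328136145), np.float64(0.0044143067324420825), 9.3) slide [-4.5847  1.8964  0.0037] spin 6.36
  -> (np.float64(0.4745353695179454), np.float64(0.11853119320712319), np.float64(0.0044143067324420825), 9.3) slide [-8.0632  1.5087  0.0025] spin 6.36
  -> (np.float64(0.4884332981328344), np.float64(0.03366160159613777), np.float64(0.0044143067324420825), 9.3) slide [-16.6102   0.556   -0.0007] spin 6.36
```

Request:
{"name": "arm_command", "arguments": {"slide": [[-0.5,0.4,0],[-1.3,0.8,0],[-2.2,1.2,0],[-3.1,1.6,0],[-4.0,1.95,0]], "spin": [1.2,2.5,3.8,5.1,6.4]}}

```text
clock: 5.8
eef_pos: [0.467, 0.1612, 0.0044]
tool_rot: [0.647, 0.762, 0.002, -0.002]
ft_force: [-3.2, 7.4, 6.7]
grip_width: 0.0108
grasp_force: 60.8
```

```bash
cat >> h.py <<'E'
D=np.array([.5012,-.0443]);_a=np.radians(-80.7);ex=np.array([np.cos(_a),np.sin(_a)]);ey=np.array([-ex[1],ex[0]])
def dk(x,y,z,ang=9.3): return (*np.round(D+x*ex+y*ey,4),z,ang)
def indock():
    t=np.array(get_obs()['eef_pos']);print('tcp in dock',(t[:2]-D)@ex,(t[:2]-D)@ey)
E
python3 - <<'E'
from h import *
q=cam('side');indock()
cv2.imwrite('pics/c3.png',cv2.resize(q['pixels'][230:430,200:400],(600,600),interpolation=2)[:,:,::-1])
z=get_obs()['eef_pos'][2]
plan(dk(-.16,0,z),dk(-.1,0,z),dk(-.081,0,z))
E
```

```text
tcp in dock -0.20703335534333858 0.00012925049075628026
t 5.85 tcp [0.4679 0.16   0.0044] ang 9.21 F [-2.3345  4.6933  6.0372] w 0.01037543272110329 gf 60.8339524269104 tilt [0.0011 0.0046] j [ 0.3271  0.4512 -0.3491  0.7679  0.004   1.7372]
  -> (np.float64(0.4753), np.float64(0.1136), np.float64(0.004420278085864843), 9.3) slide [-4.7023 -0.0098 -0.0204] spin -0.09
  -> (np.float64(0.485), np.float64(0.0544), np.float64(0.004420278085864843), 9.3) slide [-10.7012   0.0002  -0.0464] spin -0.09
  -> (np.float64(0.4881), np.float64(0.0356), np.float64(0.004420278085864843), 9.3) slide [-12.6065   0.0053  -0.0547] spin -0.09
```

View pics/c3.png

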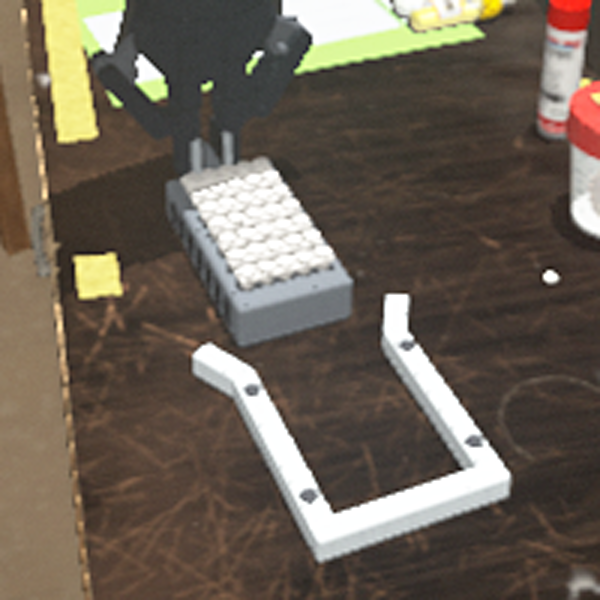

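The rack's front edge (crop (235,340) to (350,310)) is parallel to the dock and centred on its mouth, so I'll slide it in.

Request:
{"name": "arm_command", "arguments": {"slide": [[-1.5,0,0],[-3.0,0,0],[-4.5,0,0],[-6.0,0,0],[-7.5,0,0]], "spin": [0,0,0,0,0]}}

```text
clock: 6.48
eef_pos: [0.48, 0.0867, 0.0044]
tool_rot: [0.647, 0.762, 0.003, -0.001]
ft_force: [-0.8, 6.7, 5.2]
grip_width: 0.0107
grasp_force: 60.6
```

Run:
```python
from h import *
indock();plan(dk(-.09,0,.0044),dk(-.081,0,.0044))
```

```text
tcp in dock -0.13266057244305038 0.00024860364924987957
t 6.475 tcp [0.48   0.0867 0.0044] ang 9.36 F [-0.8012  6.6967  5.171 ] w 0.010717658785593717 gf 60.600847005844116 tilt [0.0021 0.0055] j [ 0.1754  0.4408 -0.3677  0.7593  0.0051  1.5828]
  -> (np.float64(0.4867), np.float64(0.0445), 0.0044, 9.3) slide [-4.2684 -0.0254 -0.0212] spin 0.06
  -> (np.float64(0.4881), np.float64(0.0356), 0.0044, 9.3) slide [-5.1693 -0.0321 -0.0258] spin 0.06
```

Request:
{"name": "arm_command", "arguments": {"slide": [[-1.2,0,0],[-2.4,0,0],[-3.4,0,0],[-4.1,0,0],[-4.6,0,0]], "spin": [0,0,0,0,0]}}

```text
clock: 7.1
eef_pos: [0.4873, 0.0415, 0.0044]
tool_rot: [0.647, 0.762, 0.003, -0.001]
ft_force: [-1.4, 8.4, 5.3]
grip_width: 0.0108
grasp_force: 60.7
```

Request:
{"name": "arm_command", "arguments": {"slide": [[-0.2,0,0],[-0.3,0,0],[-0.4,0,0],[-0.5,0,0],[-0.6,0,0]], "spin": [0,0,0,0,0]}}

```text
clock: 7.72
eef_pos: [0.488, 0.0369, 0.0044]
tool_rot: [0.647, 0.763, 0.004, -0.002]
ft_force: [-1.1, 12.9, 6.1]
grip_width: 0.0104
grasp_force: 60.8
```

Run:
```python
from h import *
indock();plan()
```

```text
tcp in dock -0.0823096775781664 9.433331480019486e-05
t 7.725 tcp [0.488  0.0369 0.0044] ang 9.4 F [-1.1377 12.9103  6.126 ] w 0.010427297833484391 gf 60.83652377128601 tilt [0.0015 0.0083] j [ 0.0705  0.4438 -0.3624  0.7625  0.0082  1.4772]
```

Request:
{"name": "arm_command", "arguments": {"slide": [[-0.1,0,0],[-0.2,0,0],[-0.3,0,0],[-0.4,0,0],[-0.4,0,0]], "spin": [0,0,0,0,0]}}

```text
clock: 8.35
eef_pos: [0.488, 0.0369, 0.0044]
tool_rot: [0.646, 0.763, 0.006, -0.005]
ft_force: [-3.0, 23.6, 6.6]
grip_width: 0.0105
grasp_force: 60.9
```

Run:
```python
from h import *
indock();plan()
```

```text
tcp in dock -0.0822589106598652 0.0001149829269256452
t 8.35 tcp [0.488  0.0369 0.0044] ang 9.55 F [-3.049  23.5701  6.5766] w 0.010450064854212907 gf 60.91518044471741 tilt [0.0004 0.0163] j [ 0.0654  0.4442 -0.3617  0.7634  0.0162  1.4695]
```

Request:
{"name": "arm_command", "arguments": {"slide": [[0.15,0,0],[0.25,0,0],[0.3,0,0],[0.3,0,0],[0.3,0,0]], "spin": [0,0,0,0,0]}}

```text
clock: 8.98
eef_pos: [0.488, 0.0369, 0.0044]
tool_rot: [0.646, 0.763, 0.004, -0.003]
ft_force: [-2.3, 13.4, 6.6]
grip_width: 0.0107
grasp_force: 60.8
```

Request:
{"name": "arm_command", "arguments": {"slide": [[0,0,0],[0,0,0],[0,0,-1],[0,0,-5],[0,0,-10]], "spin": [0,0,0,0,0], "jaw": 4}}

```text
clock: 9.6
eef_pos: [0.4864, 0.0317, 0.1038]
tool_rot: [0.648, 0.762, -0.001, -0.001]
ft_force: [0.7, 0.1, -0.0]
grip_width: 0.04
grasp_force: 0.0
```

Run:
```python
from h import *
indock();plan((.523,.300,.2,91),(.523,.398,.2,91))
```

```text
tcp in dock -0.07736178446928757 -0.0023125173251779332
t 9.6 tcp [0.4864 0.0317 0.1038] ang 9.21 F [ 0.6687  0.1312 -0.0173] w 0.04000897246190528 gf 0.0 tilt [-0.0028 -0.0004] j [ 0.0652  0.3147 -0.2452  1.0138 -0.0002  1.4751]
  -> (0.523, 0.3, 0.2, 91) slide [25.9013  7.881  -9.6391] spin -81.79
  -> (0.523, 0.398, 0.2, 91) slide [35.5749  9.4502 -9.643 ] spin -81.79
```

Request:
{"name": "arm_command", "arguments": {"slide": [[4.5,0.9,-2.5],[9.5,1.9,-5],[15,3,-7.5],[20.5,4.1,-9.6],[26,5.2,-9.6]], "spin": [-10,-20,-30,-40,-50], "jaw": 6}}

```text
clock: 10.22
eef_pos: [0.4982, 0.2991, 0.2024]
tool_rot: [0.263, 0.965, 0.002, 0.002]
ft_force: [0.8, 0.2, -0.7]
grip_width: 0.0599
grasp_force: 0.0
```

Run:
```python
from h import *
plan((.5235,.398,.13,91))
```

```text
t 10.225 tcp [0.4982 0.2991 0.2024] ang 59.54 F [ 0.7973  0.1624 -0.7221] w 0.059861027024512625 gf 0.0 tilt [0.0048 0.0024] j [ 0.5409  0.4107  0.1697  1.3244 -0.0004  1.0726]
  -> (0.5235, 0.398, 0.13, 91) slide [2.8556 9.7697 7.2777] spin -31.46
```

Request:
{"name": "arm_command", "arguments": {"slide": [[0.8,3,0],[1.8,6.5,0],[2.85,9.75,2],[2.85,9.75,5],[2.85,9.75,7]], "spin": [-10,-20,-30,-31.5,-31.5]}}

```text
clock: 10.85
eef_pos: [0.5218, 0.3953, 0.1277]
tool_rot: [-0.007, 1.0, -0.001, -0.001]
ft_force: [-0.1, 0.4, -0.2]
grip_width: 0.06
grasp_force: 0.0
```

Run:
```python
from h import *
p=cam('top');plan((.5235,.3985,.062,91))
# verify rack in dock from top view (arm is out of the way?)
cv2.imwrite('pics/c4.png',cv2.resize(p['pixels'][220:340,370:530],(800,600),interpolation=2)[:,:,::-1])
q=cam('side')
for n,pc in(('top',p),('side',q)):
    W=cloud(pc);X=np.stack([(W[...,:2]-D)@ex,(W[...,:2]-D)@ey,W[...,2]],-1)
    m=(np.abs(X[...,1])<.025)&(X[...,2]>.027)&(X[...,2]<.05)&(np.abs(X[...,0])<.1);print(n,'strips dock x',np.percentile(X[m][:,0],[0,2,98,100]),'y',np.percentile(X[m][:,1],[2,98]),'z',np.median(X[m][:,2]))
    m=(np.abs(X[...,1])<.02)&(X[...,2]>.006)&(np.abs(X[...,0])<.12);print('all x',np.percentile(X[m][:,0],[0,1,99,100]))
```

```text
t 10.9 tcp [0.5207 0.3941 0.1249] ang 90.75 F [ 0.3948 -0.9183 -2.302 ] w 0.06041131539978259 gf 0.0 tilt [-0.0051 -0.0042] j [ 0.648   0.6078  0.287   1.2565 -0.0002  0.6348]
  -> (0.5235, 0.3985, 0.062, 91) slide [-0.3197  0.4632  6.2866] spin -0.25
top strips dock x [-0.0889 -0.0534  0.0525  0.0606] y [-0.024   0.0238] z 0.03438962619444318
all x [-0.0959 -0.093   0.0722  0.0736]
side strips dock x [-0.0889 -0.0484  0.0566  0.0605] y [-0.0245  0.0236] z 0.03550001920617108
all x [-0.0975 -0.0898  0.073   0.0738]
```

View pics/c4.png

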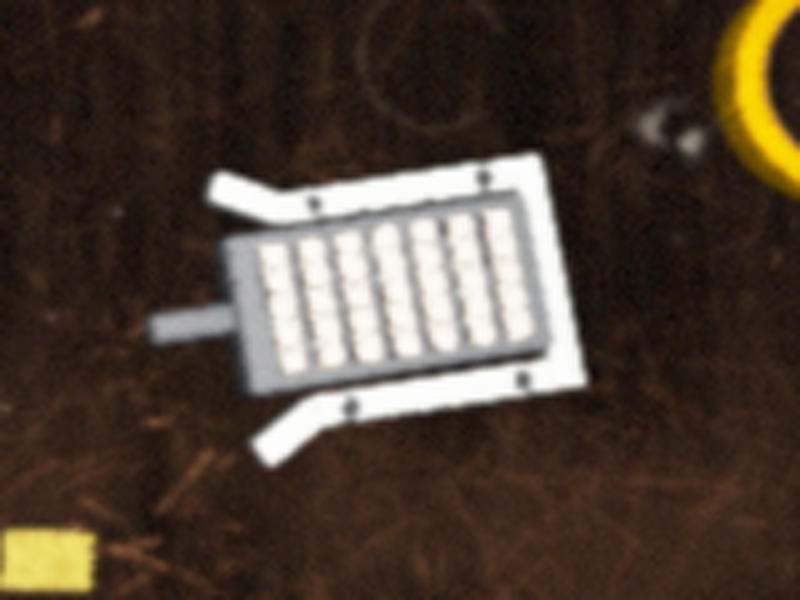

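The rack is fully home: its front edge at crop (518,192) to (548,350) is flush with the bar, and it lies between the rails. Next is the press.

Run:
```python
from h import *
plan((.5235,.3985,.0615,91))
q=cam('side');W=cloud(q);M=Ro.from_quat(get_obs()['tool_rot']).as_matrix();t=np.array(get_obs()['eef_pos'])
plan((.5235,.3985,.0615,91))
X=(W-t)@M;I=q['pixels'].max(-1)
m=(np.hypot(W[...,0]-.5235,W[...,1]-.3985)<.04)&(W[...,2]>.06)&(W[...,2]<.1065)&(X[...,2]>.005);P=X[m];print('handle tool xy',len(P),P[:,:2].min(0),P[:,:2].max(0),'z',P[:,2].min())
m=(np.abs(X[...,1])<.05)&(np.abs(X[...,0])<.02)&(X[...,2]<0)&(X[...,2]>-.02);P=X[m];print('fingers y',np.percentile(P[:,1],[0,10,25,50,75,90,100]),len(P))
```

```text
t 10.95 tcp [0.5208 0.394  0.1264] ang 90.74 F [ 0.161  -0.413  -0.9274] w 0.060369712426601975 gf 0.0 tilt [-0.0048 -0.0038] j [ 0.6477  0.6067  0.2889  1.2591 -0.0002  0.6349]
  -> (0.5235, 0.3985, 0.0615, 91) slide [-0.3042  0.4698  6.4837] spin -0.26
t 11.0 tcp [0.5217 0.3946 0.1282] ang 90.73 F [ 0.9423 -0.7153 -0.1873] w 0.060027829041176206 gf 0.0 tilt [-0.0024 -0.002 ] j [ 0.6476  0.6052  0.2912  1.26   -0.0002  0.6349]
  -> (0.5235, 0.3985, 0.0615, 91) slide [-0.2041  0.4034  6.6723] spin -0.27
handle tool xy 379 [-0.0219 -0.0096] [0.0186 0.017 ] z 0.021882300214630005
fingers y [-0.0468 -0.0432 -0.0398 -0.0357  0.0297  0.0311  0.0333] 96
```

Request:
{"name": "arm_command", "arguments": {"slide": [[0,0.05,2],[0,0.05,4],[0,0.05,6],[0,0.05,7.05],[0,0.05,7.05]], "spin": [0,0,0,0,0]}}

```text
clock: 11.62
eef_pos: [0.5224, 0.3958, 0.059]
tool_rot: [-0.006, 1.0, -0.0, -0.0]
ft_force: [0.2, -0.0, -0.2]
grip_width: 0.0601
grasp_force: 0.0
```

Request:
{"name": "arm_command", "arguments": {"slide": [[0,0,0],[0,0,0],[0,0,0],[0,0,0],[0,0,0]], "spin": [0,0,0,0,0], "jaw": 0}}

```text
clock: 12.25
eef_pos: [0.5229, 0.3967, 0.0594]
tool_rot: [-0.007, 1.0, 0.001, 0.001]
ft_force: [1.1, 1.5, 1.9]
grip_width: 0.0235
grasp_force: 60.9
```

Run:
```python
from h import *
plan()
```

```text
t 12.25 tcp [0.5229 0.3967 0.0594] ang 90.76 F [1.1293 1.4896 1.8807] w 0.023510984043577283 gf 60.86396098136902 tilt [0.0015 0.0015] j [0.6488 0.6573 0.1964 1.1078 0.0003 0.6355]
```

Request:
{"name": "arm_command", "arguments": {"slide": [[0,0,-1],[0,0,-3],[0,0,-5],[0,0,-7],[0,0,-7]], "spin": [0,0,0,0,0]}}

```text
clock: 12.88
eef_pos: [0.5228, 0.3961, 0.13]
tool_rot: [-0.007, 1.0, 0.0, 0.001]
ft_force: [-1.1, 0.1, -4.2]
grip_width: 0.0237
grasp_force: 60.5
```

Run:
```python
from h import *
plan(dk(-.05,0.001,.13,99.3))
```

```text
t 12.875 tcp [0.5228 0.3961 0.13  ] ang 90.75 F [-1.0711  0.1296 -4.1919] w 0.023661091167492675 gf 60.5069625377655 tilt [0.0016 0.0007] j [ 0.6486  0.6038  0.2935  1.2588 -0.0004  0.6355]
  -> (np.float64(0.4941), np.float64(0.0052), 0.13, 99.3) slide [  3.3826 -39.049   -0.0345] spin -8.55
```

Request:
{"name": "arm_command", "arguments": {"slide": [[0.3,-3,0],[0.7,-8,0],[1.1,-13,0],[1.5,-18,0],[1.9,-23,0]], "spin": [-1,-2,-3,-4,-5]}}

```text
clock: 13.5
eef_pos: [0.5048, 0.1636, 0.1272]
tool_rot: [-0.051, 0.999, -0.001, -0.001]
ft_force: [0.1, 0.2, -2.5]
grip_width: 0.0234
grasp_force: 60.5
```

Request:
{"name": "arm_command", "arguments": {"slide": [[0.3,-5,0],[0.7,-9.5,0],[0.9,-12.5,0],[0.9,-14,0],[0.9,-14,0]], "spin": [-1,-2,-3,-3.55,-3.55]}}

```text
clock: 14.12
eef_pos: [0.5103, 0.0244, 0.1275]
tool_rot: [-0.08, 0.997, -0.0, -0.001]
ft_force: [-0.4, 0.7, -3.5]
grip_width: 0.0232
grasp_force: 60.5
```

Run:
```python
from h import *
camera('side')
indock();plan(dk(-.05,0.001,.096,99.3),dk(-.05,0.001,.081,99.3))
```

```text
tcp in dock -0.067178914605191 0.020391568202265935
t 14.175 tcp [0.5105 0.0253 0.1277] ang 99.23 F [ 0.1844 -0.2379 -2.4299] w 0.02287266745372804 gf 60.50067901611328 tilt [-0.0024  0.0002] j [ 0.0493  0.3336 -0.1481  1.0915  0.0003 -0.1118]
  -> (np.float64(0.4941), np.float64(0.0052), 0.096, 99.3) slide [ 1.9303 -1.7224  3.1705] spin -0.07
  -> (np.float64(0.4941), np.float64(0.0052), 0.081, 99.3) slide [ 1.9268 -1.7233  4.6705] spin -0.07
```

Request:
{"name": "arm_command", "arguments": {"slide": [[1,-0.9,0],[1.9,-1.7,0.5],[1.9,-1.7,2],[1.9,-1.7,2.9],[1.9,-1.7,2.9]], "spin": [0,0,0,0,0]}}

```text
clock: 14.8
eef_pos: [0.4945, 0.0059, 0.0983]
tool_rot: [-0.081, 0.997, 0.0, -0.001]
ft_force: [0.3, -0.3, -2.8]
grip_width: 0.0234
grasp_force: 60.5
```

Run:
```python
from h import *
q=cam('side')
indock();plan(dk(-.05,0.001,.081,99.3))
cv2.imwrite('pics/c5.png',cv2.resize(q['pixels'][210:410,200:400],(600,600),interpolation=2)[:,:,::-1])
```

```text
tcp in dock -0.050577017648160305 0.0021549397786275156
t 14.85 tcp [0.4952 0.006  0.099 ] ang 99.33 F [-0.1849  0.4576 -3.1397] w 0.023703972458531907 gf 60.52815914154053 tilt [-0.0013  0.0001] j [ 0.012   0.3325 -0.2333  1.0063  0.0001 -0.1508]
  -> (np.float64(0.4941), np.float64(0.0052), 0.081, 99.3) slide [ 0.1139 -0.0585  1.8002] spin 0.03
```

View pics/c5.png

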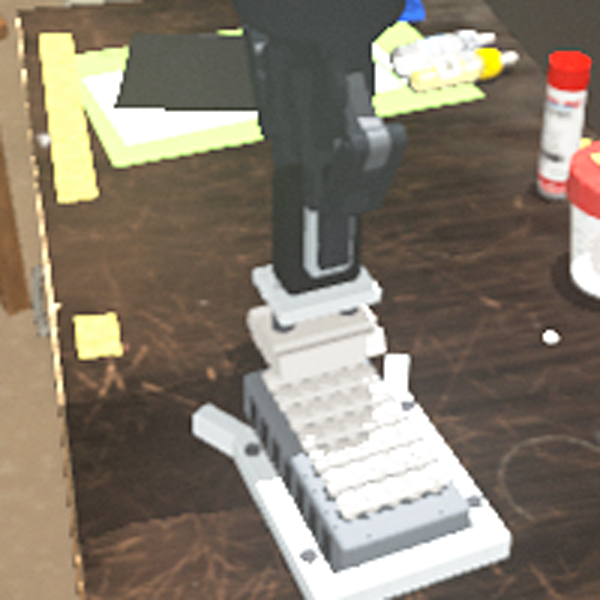

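The press hangs over strip 1 at the tab end (crop (315,340)) and is centred across the deck. I'll lower it to part-compress the spring.

Request:
{"name": "arm_command", "arguments": {"slide": [[0.1,0,0.6],[0.1,0,1.0],[0.1,0,1.4],[0.1,0,1.8],[0.1,0,1.8]], "spin": [0,0,0,0,0]}}

```text
clock: 15.48
eef_pos: [0.4949, 0.0057, 0.0822]
tool_rot: [-0.081, 0.997, 0.0, 0.001]
ft_force: [-1.2, 0.9, 6.7]
grip_width: 0.0232
grasp_force: 61.5
```

Run:
```python
from h import *
indock();plan(dk(.052,0.001,.081,99.3))
```

```text
tcp in dock -0.050345071029957195 0.0018788258645374171
t 15.475 tcp [0.4949 0.0057 0.0822] ang 99.31 F [-1.2198  0.885   6.7022] w 0.02318074903154233 gf 61.486040353775024 tilt [0.0012 0.0003] j [ 0.0113  0.3491 -0.2593  0.9613  0.0003 -0.1512]
  -> (np.float64(0.5106), np.float64(-0.0955), 0.081, 99.3) slide [  0.0894 -10.2391   0.123 ] spin 0.01
```

Request:
{"name": "arm_command", "arguments": {"slide": [[0,-0.4,0],[0,-1.1,0],[0,-1.8,0],[0,-2.5,0],[0,-3.2,0]], "spin": [0,0,0,0,0]}}

```text
clock: 16.1
eef_pos: [0.5005, -0.0241, 0.0826]
tool_rot: [-0.082, 0.997, 0.002, 0.001]
ft_force: [-1.5, 5.7, 5.4]
grip_width: 0.0235
grasp_force: 61.5
```

Run:
```python
from h import *
indock();plan(dk(.052,0.001,.081,99.3))
```

```text
tcp in dock -0.020062988803230045 0.002609310328042365
t 16.1 tcp [ 0.5005 -0.0241  0.0826] ang 99.38 F [-1.5073  5.7058  5.3602] w 0.02351514285565675 gf 61.49450719356537 tilt [0.0022 0.0049] j [-0.0511  0.3588 -0.2433  0.9668  0.005  -0.2148]
  -> (np.float64(0.5106), np.float64(-0.0955), 0.081, 99.3) slide [ 0.1712 -7.2113  0.1284] spin 0.08
```

Request:
{"name": "arm_command", "arguments": {"slide": [[0,-0.7,0.03],[0.03,-1.4,0.06],[0.05,-2.1,0.06],[0.08,-2.8,0.06],[0.1,-3.5,0.06]], "spin": [0,0,0,0,0]}}

```text
clock: 16.73
eef_pos: [0.5053, -0.0586, 0.0821]
tool_rot: [-0.082, 0.997, 0.003, 0.001]
ft_force: [-0.5, 4.9, 5.8]
grip_width: 0.0231
grasp_force: 61.5
```

Run:
```python
from h import *
indock();plan(dk(.052,0.001,.081,99.3))
```

```text
tcp in dock 0.014766435164957346 0.0017456684870481172
t 16.725 tcp [ 0.5053 -0.0586  0.0821] ang 99.39 F [-0.5241  4.8733  5.839 ] w 0.023067015677139164 gf 61.54662251472473 tilt [0.0025 0.0053] j [-0.1188  0.3726 -0.2237  0.9726  0.0056 -0.2826]
  -> (np.float64(0.5106), np.float64(-0.0955), 0.081, 99.3) slide [ 0.0806 -3.7283  0.088 ] spin 0.09
```

Request:
{"name": "arm_command", "arguments": {"slide": [[0.02,-0.7,0.02],[0.04,-1.5,0.03],[0.06,-2.3,0.03],[0.08,-3.1,0.03],[0.08,-3.8,0.03]], "spin": [0,0,0,0,0]}}

```text
clock: 17.35
eef_pos: [0.5108, -0.0976, 0.0818]
tool_rot: [-0.081, 0.997, 0.001, 0.001]
ft_force: [-0.4, 3.4, 6.0]
grip_width: 0.0233
grasp_force: 61.5
```

Run:
```python
from h import *
indock();plan()
```

```text
tcp in dock 0.054150969270322986 0.0008388779557556431
t 17.35 tcp [ 0.5108 -0.0976  0.0818] ang 99.34 F [-0.4133  3.4316  6.0204] w 0.023314107338116542 gf 61.53538227081299 tilt [0.0027 0.0023] j [-0.1904  0.3923 -0.1937  0.9826  0.0027 -0.3535]
```

Request:
{"name": "arm_command", "arguments": {"slide": [[0,0,-1],[0,0,-3],[0,2,-5],[0,6,-5.5],[0,11,-5.5]], "spin": [0,0,0,0,0]}}

```text
clock: 17.98
eef_pos: [0.4918, 0.0105, 0.1361]
tool_rot: [-0.08, 0.997, -0.0, 0.0]
ft_force: [0.6, 1.1, -3.2]
grip_width: 0.0232
grasp_force: 60.6
```

Run:
```python
from h import *
plan((.5226,.3963,.136,90.75))
```

```text
t 17.975 tcp [0.4918 0.0105 0.1361] ang 99.18 F [ 0.5837  1.115  -3.1683] w 0.023243792141155288 gf 60.552849769592285 tilt [ 0.0005 -0.0009] j [ 0.0218  0.2884 -0.1886  1.0933 -0.0009 -0.1383]
  -> (0.5226, 0.3963, 0.136, 90.75) slide [-9.1949 37.5981 -0.0201] spin 8.43
```

Request:
{"name": "arm_command", "arguments": {"slide": [[-1.2,5,0],[-2.4,10,0],[-3.7,15,0],[-4.9,20,0],[-6.1,25,0]], "spin": [1,2,4,6,8.4]}}

```text
clock: 18.6
eef_pos: [0.511, 0.2679, 0.1352]
tool_rot: [-0.007, 1.0, -0.001, -0.001]
ft_force: [0.1, -0.9, -2.6]
grip_width: 0.0237
grasp_force: 60.5
```

Run:
```python
from h import *
plan((.5226,.3963,.136,90.75))
p=cam('top');q=cam('side')
for n,pc in(('top',p),('side',q)):
    W=cloud(pc);X=np.stack([(W[...,:2]-D)@ex,(W[...,:2]-D)@ey,W[...,2]],-1)
    for i in range(7):
        m=(np.abs(X[...,0]-(i-3)*.015-(.002 if n=='side' else 0))<.004)&(np.abs(X[...,1])<.022)&(X[...,2]>.02)&(X[...,2]<.06);print(n,i+1,m.sum(),round(float(np.median(X[m][:,2])),4),end=' | ')
    print()
im=np.zeros((600,800,3),np.uint8);im[:300,:400]=cv2.resize(p['pixels'][220:340,370:530],(400,300));im[300:,:400]=cv2.resize(q['pixels'][290:420,240:413],(400,300));cv2.imwrite('pics/c6.png',im[:,:400,::-1])
```

```text
t 18.6 tcp [0.511  0.2679 0.1352] ang 90.83 F [ 0.0505 -0.9412 -2.6083] w 0.023729460949959324 gf 60.51358938217163 tilt [-0.001  -0.0018] j [ 0.4836  0.4489  0.0489  1.1726 -0.0012  0.469 ]
  -> (0.5226, 0.3963, 0.136, 90.75) slide [-1.3466 12.8167 -0.1048] spin 0.08
top 1 94 0.0308 | top 2 98 0.0308 | top 3 94 0.0304 | top 4 98 0.0305 | top 5 92 0.0309 | top 6 95 0.0306 | top 7 94 0.0305 | 
side 1 154 0.0308 | side 2 163 0.031 | side 3 171 0.0308 | side 4 187 0.0309 | side 5 194 0.0308 | side 6 207 0.0308 | side 7 230 0.0304 |
```

View pics/c6.png

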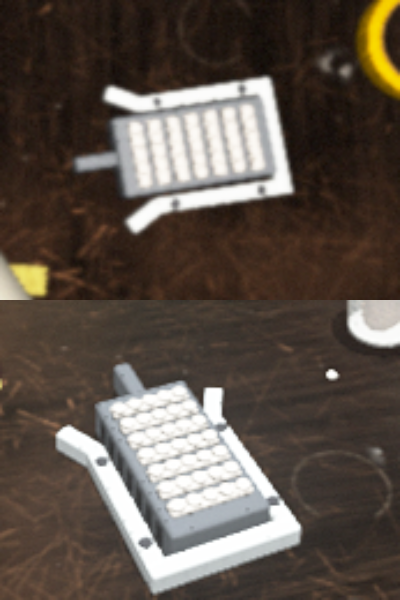

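All seven strips read the same height, about 4 mm lower than before, and the rack is still home. Now I'll stand the press back on the mat.

Request:
{"name": "arm_command", "arguments": {"slide": [[-0.5,5,0],[-1.0,9.5,0],[-1.35,12.3,0],[-1.35,12.8,1],[-1.35,12.8,2]], "spin": [0,0,0,0,0]}}

```text
clock: 19.32
eef_pos: [0.5224, 0.3938, 0.1142]
tool_rot: [-0.008, 1.0, -0.001, -0.001]
ft_force: [-0.5, -1.1, -3.3]
grip_width: 0.0232
grasp_force: 61.1
```

Request:
{"name": "arm_command", "arguments": {"slide": [[0,0,1],[0,0,2.5],[0,0,4],[0,0,4.8],[0,0,4.8]], "spin": [0,0,0,0,0]}}

```text
clock: 19.95
eef_pos: [0.5226, 0.3945, 0.0667]
tool_rot: [-0.008, 1.0, -0.001, -0.001]
ft_force: [-0.5, -0.1, -3.0]
grip_width: 0.0235
grasp_force: 61.1
```

Run:
```python
from h import *
camera('side');plan((.5226,.3963,.0598,90.75))
```

```text
t 20.0 tcp [0.523  0.3949 0.0675] ang 90.91 F [-0.4199 -0.5021 -2.3177] w 0.023740260584913228 gf 61.08398795127869 tilt [-0.0004 -0.0003] j [ 0.6467  0.6503  0.2064  1.1274 -0.      0.6309]
  -> (0.5226, 0.3963, 0.0598, 90.75) slide [0.0405 0.1409 0.7726] spin 0.16
```

Request:
{"name": "arm_command", "arguments": {"slide": [[0,0.1,0.3],[0,0.1,0.6],[0,0.1,0.8],[0,0.1,0.85],[0,0.1,0.85]], "spin": [0,0,0,0,0]}}

```text
clock: 20.62
eef_pos: [0.5232, 0.3961, 0.0598]
tool_rot: [-0.008, 1.0, 0.0, 0.0]
ft_force: [-0.8, 0.1, 0.0]
grip_width: 0.0234
grasp_force: 61.6
```

Run:
```python
from h import *
plan()
```

```text
t 20.625 tcp [0.5232 0.3961 0.0598] ang 90.91 F [-0.7687  0.0521  0.0052] w 0.023390589595972552 gf 61.57139182090759 tilt [0.0004 0.0004] j [0.6479 0.6578 0.1986 1.111  0.0001 0.6321]
```

Request:
{"name": "arm_command", "arguments": {"slide": [[0,0,0],[0,0,0],[0,0,0],[0,0,0],[0,0,0]], "spin": [0,0,0,0,0], "jaw": 6}}

```text
clock: 21.25
eef_pos: [0.5231, 0.396, 0.0593]
tool_rot: [-0.008, 1.0, 0.0, 0.0]
ft_force: [0.7, 1.0, 0.4]
grip_width: 0.06
grasp_force: 0.0
```

Request:
{"name": "arm_command", "arguments": {"slide": [[0,0,-2],[0,0,-5],[0,0,-9],[0,-6,-13],[0,-12,-13]], "spin": [0,0,0,0,0]}}

```text
clock: 21.88
eef_pos: [0.5266, 0.2824, 0.1922]
tool_rot: [-0.009, 1.0, 0.002, 0.003]
ft_force: [1.0, 0.1, 0.6]
grip_width: 0.0597
grasp_force: 0.0
```

Request:
{"name": "arm_command", "arguments": {"slide": [[0,-6,0],[0,-12,0],[0,-15,0],[0,-15,0],[0,-15,0]], "spin": [0,0,0,0,0]}}

```text
clock: 22.5
eef_pos: [0.5275, 0.1322, 0.189]
tool_rot: [-0.008, 1.0, 0.0, 0.0]
ft_force: [-0.3, -0.0, 0.2]
grip_width: 0.0601
grasp_force: 0.0
```

Run:
```python
from h import *
plan();p=cam('top');q=cam('side')
W=cloud(p);m=(W[...,2]>.098)&(W[...,2]<.12)&(np.hypot(W[...,0]-.523,W[...,1]-.397)<.05);print('press top',m.sum(),np.median(W[m],0))
im=np.zeros((400,800,3),np.uint8);im[:,:400]=cv2.resize(p['pixels'][150:350,160:360],(400,400));im[:,400:]=cv2.resize(q['pixels'][170:340,220:390],(400,400));cv2.imwrite('pics/c7.png',im[:,:,::-1])
```

```text
t 22.5 tcp [0.5275 0.1322 0.189 ] ang 90.91 F [-0.3288 -0.003   0.2048] w 0.06006640275426801 gf 0.0 tilt [0.0004 0.0006] j [0.2452 0.3475 0.0407 1.2634 0.0005 0.2294]
press top 289 [0.5241 0.3935 0.1053]
```

View pics/c7.png

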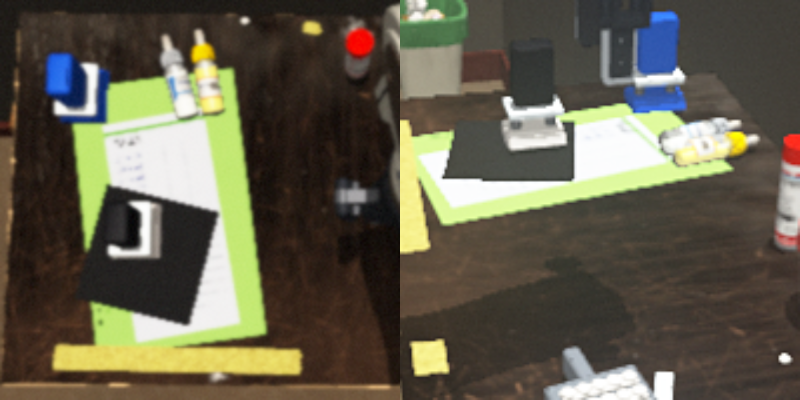

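The press stands upright on the mat (left (130,228), right (532,110)), the jar and blue press are untouched, and the gripper is clear of everything.

```bash
python3 -c "
from workcell import *
print(job_done())"
```

```text
the job is handed in; nothing more can be done
None
```

The job is handed in: rack fully home in the dock, all seven strips down after one continuous stroke (spring at about 5.5–7 mm where I checked it), press upright back on the mat, cup and jar untouched, about 22.6 s used; I haven't seen the judge's verdict.

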